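# Lock the bayonet stopper in a pressure tank and hold it

### The arm

A 7-joint arm with a two-finger parallel gripper is mounted at the origin on the work surface. World frame = base frame: x ahead of the robot, y to its left, z up, the work surface at z = 0. Lengths are in m, angles in rad, forces in N, time in s.
With the tool pointing down it reaches from about 0.425 to 1.025 m from the base axis. Payload 9.4 kg.
Tool frame: the origin (TCP) lies on the mounting face of the last link; the fingertips stand 173 mm ahead of it and the grasp point (between the pads) lies 155 mm ahead of it (manip.finger_overhang is the distance from the TCP to the fingertips, in m); z points along the fingers, y is the line along which they close (so a half turn about z gives the same grasp; the last joint's range is limited). The gripper opens to 85 mm and grips with 20 to 120 N. Pads are 22 mm wide; open, the fingers measure 114 mm over their backs; the gripper's body (76 mm by 85 mm) begins 54 mm behind the grasp point. The pads swing forward as they close: fully open they stand 13 mm farther back than shut.
Start: joints at [-1.276, 0.599, -0.003, 1.599, 0.002, 0.943, -0.08], TCP at [0.263, 0.675, 0.405] pointing down, gripper open.
Joint ranges: [-2.57, 2.57], [-0.35, 1.97], [-1.29, 1.29], [0.11, 2.56], [-1.05, 4.19], [0.11, 1.86], [-2.63, 2.63]. Speed limits (rad/s): [2.22, 2.22, 3.01, 3.01, 3.14, 3.14, 3.14].

### API

Orientations are given as a unit quaternion [w, x, y, z].
In Python, from workcell import manip gives the robot as it stands. The module is installed in compiled form; this text tells all that it offers.
- The arm moves only by the shell command python3 -m inch 'ROWS' [OPENING] [FORCE]. ROWS is JSON, a list of rows, each a list of 2 entries, a list of its own where there are three numbers: the shift along the tool's x, y, z in m, then the turn about the tool's z in rad. In form: [[[dx, dy, dz], roll], ...]. A call has 1 to 10 rows; each row is the pose to reach, as a shift and turn from the pose commanded when the call began, along the tool's axes at that moment; what a row does not reach only later rows make up. A row lasts 1/12 s, in which the tool goes at most 41.7 mm and 7.16 degrees, less where a joint would pass 70% of its speed; a pose out of reach is approached as far as the arm can. A call with a gripper value outside its range is refused whole. OPENING is the closure, from -1 (fully open) to 1 (shut), set as the call begins (- or left out, the last holds). The fingers move at their own pace and stop on an object; FORCE is the grip in N (left out, the last holds). Time passes only in rows, so rows that repeat a pose let the fingers close. It gives the time, the measured TCP pose, the force, the opening and the grip force at its end, in the units of the state.
- manip.sense(): the state, without advancing time (a new reading comes with each control period).
- manip.grab_frame(name): name is "scene" or "top" or "wrist"; returns the picture (400x640x3 uint8, red, green, blue); there is no depth.
- manip.get_calibration(name): a dict with "fx", "fy", "cx", "cy" (pixels), "R" (3x3) and "t" (3): a world point X has camera coordinates R X + t. Camera axes: x right, y down, z forward; pixel columns grow to the right and rows downward; lengths in m; the calibration is good to about 2 mm. A picture is of the moment at which its call begins: read the wrist's pose just before it. get_calibration takes no time and is no camera call; for the wrist camera it gives the pose at the moment of the call.
- manip.finish_job(): hands the job in; it is judged then, once.
The state is a dict: "clock": time; "q": joint angles; "qvel": joint speeds; "joint_torque": joint torques, N m; "position": TCP position; "tool_rot": TCP orientation; "wrist_force": force on the tool from outside, world axes, zero at the start; "ft_torque": the same for the moment, N m; "gripper_width": finger opening in m; "finger_force": force on a finger pad.
Only numpy, scipy, OpenCV 4.12 (cv2) and the standard library are available. Lean on these libraries where they do the work, as an engineer would, in place of code of your own. Each camera call takes 0.05 s, during which the arm holds its last target. There are 200 camera calls.

### The job

Pick up the winged stopper and set it into the filler neck of the small grey pressure tank, its cross pin in the two notches. Push it down against the spring until its flange is flush on the rim, twist it a quarter turn clockwise (seen from above) to the stop, and finish while still gripping it and holding it pressed fully home, so that a colleague can fit the locking clip; the spring lifts it again if you let up. Do not disturb the other things on the bench.

Things in the scene. Friction and masses are not known exactly. Their poses are not given: they have to be found in the camera images.
- stopper: Loose bayonet stopper, 72 mm tall, 0.13 to 0.23 kg, standing upright on the bench. Origin at the centre of its underside, z up its axis. Aluminium tapered plug, radius 16 mm at the foot widening to 22.5 mm at height 22 mm, straight on to 34 mm, with a cross pin, a flange and a wing grip. A half turn about z makes no difference.
- pin (a point): Centre of the stopper's round steel cross pin, on the axis 18 mm above the stopper's origin. Pin diameter 10 mm, along the stopper's x axis, ends 31.5 mm either side.
- flange (a point): Centre of the underside of the stopper's round flange, 34 mm above the stopper's origin, same axes. Flange radius 35 mm, 6 mm thick.
- wing (a point): Centre of the stopper's black wing grip, 56 mm above the stopper's origin. The wing is 64 mm long along the stopper's x (parallel to the pin), 16 mm wide (y), from 40 to 72 mm height: pinch it across y with the fingertips above the flange.
- tank: Small grey pressure tank fixed to the bench by a round foot of radius 75 mm; origin at the centre of the foot's underside, z up. Body radius 66 mm up to about 100 mm height, then an upright steel filler neck, outer radius 38 mm, rim at 150 mm. A gauge (+y) and a brass outlet (-y) stick out below 75 mm height, within 90 mm of the axis.
- mouth (a point): Centre of the neck's flat rim, 150 mm above the tank's origin, z up. Opening of radius 25.5 mm, with two notches 15 mm wide at its +x and -x sides reaching out to radius 34 mm: the stopper's pin passes through them when its x axis lies along the mouth's x axis, either way round.
- lip (a point): Centre of the neck's lip underside, 6 mm below the rim; below it the inside radius is 34 mm. With the flange flush on the rim the pin's top is 5 mm below the lip, free to turn clockwise from above (negative about z) about 90 degrees to a stop, not anticlockwise; with the flange over 5 mm above the rim the notches hold it. Let go when turned, it springs up 5 mm to the lip.
- seat (a joint): Depth in m by which the spring seat inside the neck is pressed down: 0 at rest (its top 20 mm below the rim, so it meets the stopper's foot when the flange is 14 mm above the rim), 0.014 with the stopper fully home. It pushes up with 4 N at first, 12 N at home.
- spray_can: Bystander: spray can, radius 28 mm, 160 mm tall, origin at the centre of its underside. Leave it alone.
- paint_tin: Bystander: paint tin, radius 42 mm, 85 mm tall, origin at the centre of its underside. Leave it alone.
- tape_roll: Bystander: roll of tape lying flat, radius 45 mm, 24 mm tall, origin at the centre of its underside. Leave it alone.
- jar: Bystander: clear jar, radius 35 mm, 90 mm tall, origin at the centre of its underside. Leave it alone.
- pin_end (a point): Centre of one end face of the stopper's cross pin: 31.5 mm along the stopper's +x, 18 mm above its origin.
Not all that is in view belongs to the job. What is shaped like the stopper but pink is not meant.

How it is judged:
On the way, in this order (a step that is already met when the one before it is completed fails the run):
1. the stopper is set into the neck, its pin in the notches (horizontal distance between flange and mouth below 0.005 m and z of flange in the frame of mouth below 0.015 m and angle between the x axis of stopper and the x axis of mouth, either way round below 0.3 rad).
2. it is pushed down against the spring with the pin below the lip (horizontal distance between flange and mouth below 0.005 m and z of flange in the frame of mouth below 0.005 m).
3. it is turned clockwise from the notches (horizontal distance between flange and mouth below 0.005 m and z of flange in the frame of mouth below 0.006 m and ((x of pin_end in the frame of mouth above 0.012 m and y of pin_end in the frame of mouth below -0.012 m) or (x of pin_end in the frame of mouth below -0.012 m and y of pin_end in the frame of mouth above 0.012 m))).
At the end, for the whole second after the job is handed in: The stopper is in the neck (axis within 5 mm of the neck's, tilted less than 0.12 rad), turned at least 70 degrees from the notches, its flange less than 2.5 mm above the rim and the spring seat pressed down more than 10 mm, at rest, with the fingers still gripping it (more than 3 N) (z of flange in the frame of mouth below 0.0025 m and horizontal distance between flange and mouth below 0.005 m and value of joint seat above 0.01 m and angle between the x axis of stopper and the x axis of mouth, either way round above 1.22 rad and angle between stopper's own z axis and vertical below 0.12 rad and linear speed of stopper below 0.02 m/s and contact force between the fingers and stopper above 3 N); the arm keeps its last pose, push and grip.
It fails at once if a bystander (spray can, paint tin, tape roll or jar) is moved more than 20 mm (distance of any of spray_can, paint_tin, tape_roll, jar from where it was at the start of the episode above 0.02 m).
It also fails if it takes over 46 s, if anything falls off the work surface, if the arm or the gripper's body presses on something with over 40 N, if the wrist force passes 120 N, or if a joint passes its speed limit or range.

## Working session

There is one attempt and no reset: what is moved stays moved. The work goes in short steps, Python scripts to look and compute and a shell command to move; the robot and the scene stay as the last step left them, time stands still between calls to the robot, and variables do not carry over. Pictures are saved under pics/ and viewed, at most 10 in all, crops included, and the job is handed in when it is done.

```bash
mkdir -p pics; cat > h.py <<'E'
import numpy as np, cv2
from workcell import manip
def shot(n,f):
    c=manip.get_calibration(n); im=manip.grab_frame(n)
    cv2.imwrite('pics/'+f,im[:,:,::-1]); return c,im
def ray(c,u,v,z):
    R=np.array(c['R']);t=np.array(c['t']);o=-R.T@t
    d=R.T@np.array([(u-c['cx'])/c['fx'],(v-c['cy'])/c['fy'],1]); return o+d*(z-o[2])/d[2]
def proj(c,X):
    p=np.array(c['R'])@np.array(X)+np.array(c['t']); return p[0]/p[2]*c['fx']+c['cx'],p[1]/p[2]*c['fy']+c['cy']
E
python3 - <<'E'
from h import *
c,a=shot('scene','s.png');c2,b=shot('top','t.png')
for k in (c,c2): print({i:np.round(k[i],3).tolist() for i in k}, -np.array(k['R']).T@np.array(k['t']))
print(manip.sense())
E
```

```text
{'fx': 415.377, 'fy': 415.377, 'cx': 319.839, 'cy': 195.196, 'R': [[0.425, 0.905, 0.023], [0.569, -0.247, -0.784], [-0.704, 0.347, -0.62]], 't': [-0.257, -0.22, 1.607]} [ 1.36601931 -0.37859967  0.8298915 ]
{'fx': 444.29, 'fy': 444.29, 'cx': 319.739, 'cy': 195.575, 'R': [[0.022, -1.0, -0.001], [-0.987, -0.022, -0.161], [0.161, 0.004, -0.987]], 't': [-0.007, 0.555, 1.434]} [ 3.16942887e-01 -4.81659712e-04  1.50498381e+00]
{'clock': 0.1, 'q': array([-1.2756784 ,  0.60007737, -0.00250456,  1.60006418,  0.0018019 ,
        0.94290913, -0.07980882]), 'qvel': array([-0.0002283 , -0.00188716,  0.00115198, -0.00282214,  0.00115807,
       -0.00024511,  0.00213149]), 'joint_torque': array([ 5.12706829e-03, -7.77985382e+01,  1.57005798e+00, -2.58623153e+01,
        1.26759408e-02,  5.49914796e-03, -7.72234330e-06]), 'position': array([0.26334371, 0.67528605, 0.40387529]), 'tool_rot': array([-5.60309837e-05,  1.84830640e-01,  9.82770118e-01, -7.26069411e-04]), 'wrist_force': array([ 0.40658188, -0.38855607,  0.89911541]), 'ft_torque': array([-0.01297305,  0.00168395,  0.03584658]), 'finger_force': 0.0, 'gripper_width': 0.08518870085890594}
```

View pics/t.png

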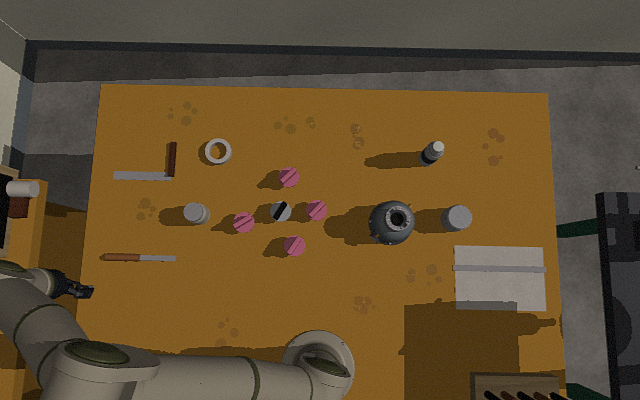

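View pics/s.png

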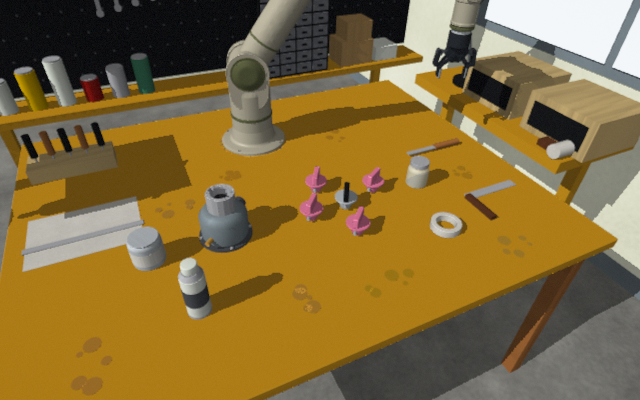

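The top view shows one grey stopper with a black wing at (281,211). Four pink lookalikes stand around it at (289,177), (316,210), (243,222) and (294,245). Only the grey one matches the aluminium, black-wing description. The tank neck is at (398,219). I'll confirm both in one enlarged crop.

```bash
python3 - <<'E'
from h import *
a=cv2.imread('pics/t.png')
x=cv2.resize(a[160:260,230:330],(400,400),interpolation=cv2.INTER_CUBIC)
y=cv2.resize(a[194:244,373:423],(400,400),interpolation=cv2.INTER_CUBIC)
y=np.clip(y.astype(float)*1.8,0,255).astype(np.uint8)
cv2.imwrite('pics/crop.png',np.hstack([x,y]))
c=manip.get_calibration('top')
for n,u,v,z in [('stop',281,211,.055),('pA',289,177,.05),('pB',316.5,210,.05),('pC',243.5,222.5,.05),('pD',294.5,245.5,.05),('neck',398,219,.15),('spray',437,147,.16),('tin',458,216,.085)]: print(n,ray(c,u,v,z).round(3))
E
```

```text
stop [0.499 0.132 0.055]
pA [0.614 0.11  0.05 ]
pB [0.505 0.015 0.05 ]
pC [0.459 0.254 0.05 ]
pD [0.387 0.084 0.05 ]
neck [ 0.47  -0.236  0.15 ]
spray [ 0.698 -0.357  0.16 ]
tin [ 0.492 -0.44   0.085]
```

View pics/crop.png

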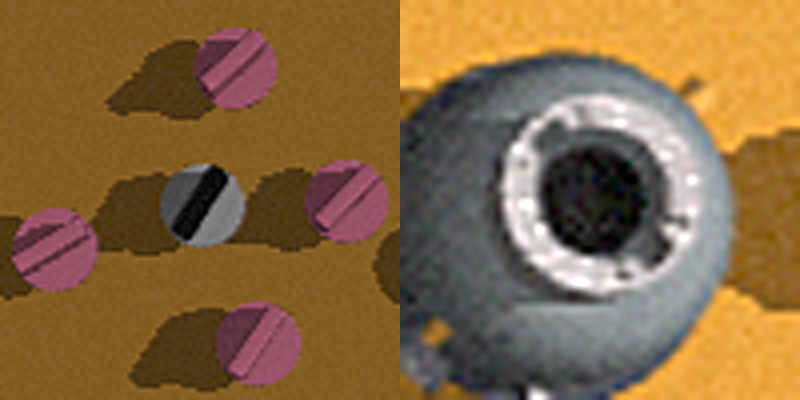

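The crop confirms the grey stopper with the black wing in the middle, its wing running (183,230) to (220,172) in crop pixels. The neck's notches are at about (548,130) and (660,245). I'll move above the stopper for a wrist view.

```bash
python3 -m inch '[[[-0.01,-0.01,0],0],[[-0.035,-0.035,0],0],[[-0.063,-0.063,0],0],[[-0.091,-0.091,0],0],[[-0.119,-0.119,0],0],[[-0.147,-0.147,0],0],[[-0.175,-0.175,0],0],[[-0.203,-0.203,0],0],[[-0.231,-0.232,0],0],[[-0.259,-0.260,0],0]]' -1
python3 -m inch '[[[-0.028,-0.028,0],0],[[-0.056,-0.056,0],0],[[-0.084,-0.084,0],0],[[-0.112,-0.112,0],0],[[-0.14,-0.14,0],0],[[-0.155,-0.155,0],0.06],[[-0.158,-0.16,0],0.12],[[-0.158,-0.16,0],0.195],[[-0.158,-0.16,0],0.195],[[-0.158,-0.16,0],0.195]]'
python3 - <<'E'
from h import *
s=manip.sense();print(s['clock'],s['position'],s['q'],s['tool_rot'])
c,a=shot('wrist','w1.png');print(-np.array(c['R']).T@np.array(c['t']),c['fx'])
print(proj(c,(.499,.132,.055)))
E
```

```text
clock: 0.93
position: [0.4104, 0.336, 0.4047]
tool_rot: [0.0, 0.185, 0.983, -0.0]
wrist_force: [0.6, -0.5, 0.7]
gripper_width: 0.0854
finger_force: 0.0
clock: 1.77
position: [0.4988, 0.1321, 0.4047]
tool_rot: [-0.0, 0.279, 0.96, -0.0]
wrist_force: [-0.5, 0.2, -0.5]
gripper_width: 0.0852
finger_force: 0.0
1.7667 [0.49884086 0.13212446 0.40467345] [-0.43268323  0.35083262  0.08452186  2.07739212 -0.0440214   0.71527882
  0.68574207] [-6.65995059e-05  2.78765201e-01  9.60359275e-01 -1.44109098e-04]
[0.43740217 0.17039026 0.37365419] 323.4169825288883
(np.float64(311.77805485572185), np.float64(180.8970794021242))
```

View pics/w1.png

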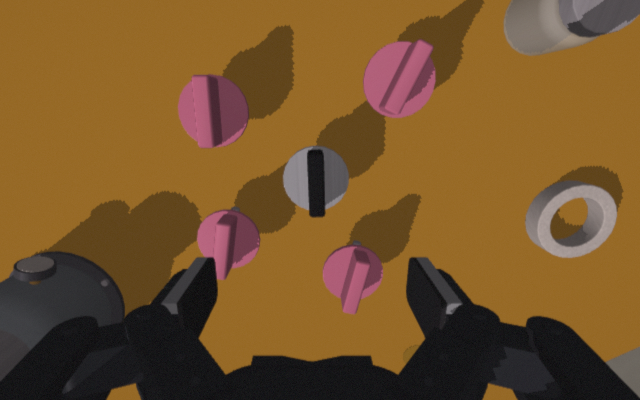

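The wrist view shows the grey stopper's flange centred near (316,179), with its wing running (315,150) to (318,215). I'll fit the wing's box model to the dark pixels.

```bash
cat >> h.py <<'E'
from scipy.optimize import minimize
def box(c,p,z0=.040,z1=.072):
    x,y,a=p; C,S=np.cos(a),np.sin(a)
    P=np.array([proj(c,(x+C*i-S*j,y+S*i+C*j,z)) for i in(-.032,.032) for j in(-.008,.008) for z in(z0,z1)])
    m=np.zeros((1600,2560),np.uint8); cv2.fillConvexPoly(m,cv2.convexHull((P*4+1.5).astype(np.float32)).round().astype(int),255)
    return cv2.resize(m,(640,400),interpolation=cv2.INTER_AREA)/255.
E
python3 - <<'E'
from h import *
a=cv2.imread('pics/w1.png').astype(float); c=manip.get_calibration('wrist')
m=np.zeros((400,640)); m[140:225,290:345]=(a[140:225,290:345].max(2)<55)
n,l,st,ce=cv2.connectedComponentsWithStats(m.astype(np.uint8)); k=1+st[1:,4].argmax(); m=(l==k)*1.; print(st[k],ce[k])
f=lambda p:np.abs(box(c,p)-m).sum()
s=np.array([1,1,5]);best=minimize(lambda u:f(u*.01*s),np.array([.499,.132,-.567])/.01/s,method='Nelder-Mead',options=dict(initial_simplex=np.array([[49.9,13.2,-11.3],[50.4,13.2,-11.3],[49.9,13.7,-11.3],[49.9,13.2,-10.3]])))
p=best.x*.01*s;print(p,np.degrees(p[2]),best.fun,m.sum())
E
```

```text
[ 308  149   17   68 1031] [316.10475267 182.45780795]
[ 0.50198388  0.135651   -0.53365856] -30.576383385746084 141.4941176470588 1031.0
```

```bash
python3 - <<'E'
from h import *
c=manip.get_calibration('wrist')
print(ray(c,316,179,.040)); p=(.502,.1357)
print([np.round(proj(c,(p[0]+.035*np.cos(t),p[1]+.035*np.sin(t),.04)),1) for t in np.arange(4)*np.pi/2-.534])
a=cv2.imread('pics/w1.png').astype(int)
g=((a.max(2)-a.min(2))<40)&(a.max(2)>80); g=g[140:220,270:360]
ys,xs=np.nonzero(g);print(xs.min()+270,xs.max()+270,ys.min()+140,ys.max()+140)
tc=np.array([.5,.132]);print(np.degrees(np.arctan2(*(2*.278765*.960359,1-2*.278765**2)[::-1])))
E
```

```text
[0.50259833 0.13552693 0.04      ]
[array([316.7, 210. ]), array([349.1, 177.5]), array([315. , 144.9]), array([282.7, 179.4])]
283 348 146 209
57.62698959716154
```

```bash
python3 -m inch '[[[-0.001,0.0045,0.02],-0.03],[[-0.001,0.0045,0.05],-0.03],[[-0.001,0.0045,0.08],-0.03],[[-0.001,0.0045,0.11],-0.03],[[-0.001,0.0045,0.135],-0.03],[[-0.001,0.0045,0.155],-0.03],[[-0.001,0.0045,0.17],-0.03],[[-0.001,0.0045,0.18],-0.03],[[-0.001,0.0045,0.186],-0.03],[[-0.001,0.0045,0.187],-0.03]]' -1
python3 -m inch '[[[0,0,0],0],[[0,0,0],0],[[0,0,0],0],[[0,0,0],0],[[0,0,0],0],[[0,0,0],0],[[0,0,0],0],[[0,0,0],0],[[0,0,0],0],[[0,0,0],0]]' 1 100
```

```text
clock: 2.65
position: [0.5024, 0.1362, 0.217]
tool_rot: [-0.0, 0.265, 0.964, -0.0]
wrist_force: [0.6, 0.1, 1.4]
gripper_width: 0.0855
finger_force: 0.0
clock: 3.48
position: [0.5027, 0.136, 0.2183]
tool_rot: [0.0, 0.265, 0.964, 0.0]
wrist_force: [-0.4, -0.7, 5.1]
gripper_width: 0.0144
finger_force: 97.5
```

```bash
python3 -m inch '[[[0,0,-0.005],0],[[0,0,-0.02],0],[[0,0,-0.04],0],[[0,0,-0.065],0],[[0,0,-0.09],0],[[0,0,-0.115],0],[[0,0,-0.14],0],[[0,0,-0.16],0],[[0,0,-0.17],0],[[0,0,-0.17],0]]'
python3 -m inch '[[[-0.004,-0.013,0],0],[[-0.012,-0.039,0],0],[[-0.022,-0.07,0],0],[[-0.032,-0.102,0],0],[[-0.042,-0.134,0],0],[[-0.052,-0.166,0],0],[[-0.062,-0.198,0],0],[[-0.072,-0.23,0],0],[[-0.082,-0.262,0],0],[[-0.092,-0.294,0],0]]'
python3 -m inch '[[[-0.01,-0.032,0],0.05],[[-0.02,-0.064,0],0.15],[[-0.03,-0.096,0],0.25],[[-0.038,-0.122,0],0.35],[[-0.042,-0.134,0],0.45],[[-0.044,-0.139,0],0.55],[[-0.044,-0.139,0],0.67],[[-0.044,-0.139,0],0.79],[[-0.044,-0.139,0],0.91],[[-0.044,-0.139,0],1.03]]'
python3 -m inch '[[[0,0,0],0.12],[[0,0,0],0.24],[[0,0,0],0.36],[[0,0,0],0.48],[[0,0,0],0.6],[[0,0,0],0.7],[[0,0,0],0.78],[[0,0,0],0.81],[[0,0,0],0.81],[[0,0,0],0.81]]'
python3 - <<'E'
from h import *
s=manip.sense();print(s['clock'],s['position'],s['q'],s['tool_rot'])
c,a=shot('wrist','w2.png');np.save('c2.npy',c,allow_pickle=True)
print(proj(c,(.470,-.236,.15)))
E
```

```text
clock: 4.32
position: [0.5028, 0.1359, 0.3898]
tool_rot: [0.001, 0.265, 0.964, 0.001]
wrist_force: [0.1, -0.0, -0.9]
gripper_width: 0.0142
finger_force: 97.7
clock: 5.15
position: [0.4297, -0.1656, 0.3862]
tool_rot: [-0.001, 0.265, 0.964, -0.0]
wrist_force: [1.1, 0.2, -1.6]
gripper_width: 0.0146
finger_force: 97.7
clock: 5.98
position: [0.3969, -0.3059, 0.386]
tool_rot: [-0.001, 0.708, 0.706, -0.001]
wrist_force: [-0.3, -0.5, -1.5]
gripper_width: 0.0143
finger_force: 97.8
clock: 6.82
position: [0.3976, -0.3057, 0.3869]
tool_rot: [-0.0, 0.927, 0.374, -0.001]
wrist_force: [-0.7, -0.6, -1.6]
gripper_width: 0.0145
finger_force: 97.8
6.8167 [ 0.39761789 -0.30566642  0.38693336] [ 0.06485526  0.42260903  0.66462626  2.149306   -0.40473787  0.69463811
  0.19973118] [-4.12655140e-04  9.27384564e-01  3.74108443e-01 -7.57323105e-04]
(np.float64(311.3560422537263), np.float64(55.39226057244744))
```

View pics/w2.png

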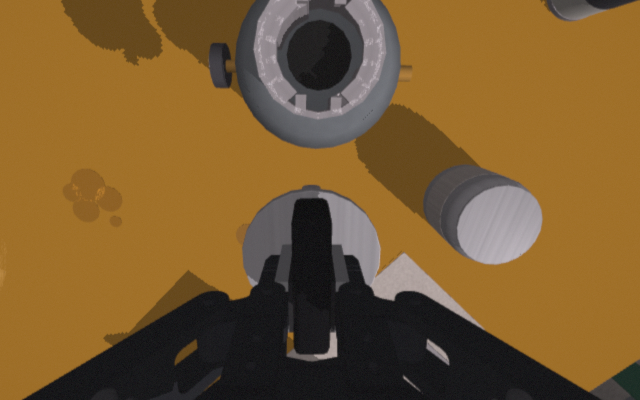

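The wrist view shows the neck near (320,55), cut off at the top, with a notch at about (320,105). The held stopper's flange is near (312,255). I'll move 22 mm closer to see the whole ring.

```bash
python3 -m inch '[[[0.01,0,0],0],[[0.022,0,0],0],[[0.022,0,0],0],[[0.022,0,0],0],[[0.022,0,0],0]]'
python3 - <<'E'
from h import *
s=manip.sense();print(s['clock'],s['position'],s['tool_rot'])
c,a=shot('wrist','w3.png');np.save('c3.npy',c,allow_pickle=True)
a=cv2.imread('pics/w3.png')
cv2.imwrite('pics/w3c.png',cv2.resize(a[0:300,220:420],(533,800))[:600] if 0 else cv2.resize(a[0:200,220:420],(600,600),interpolation=cv2.INTER_CUBIC))
E
```

```text
clock: 7.28
position: [0.4141, -0.2902, 0.3877]
tool_rot: [0.0, 0.928, 0.374, -0.0]
wrist_force: [-0.2, -0.1, -1.8]
gripper_width: 0.0141
finger_force: 97.8
7.2833 [ 0.41411145 -0.2901698   0.38770207] [ 3.02582996e-05  9.27544200e-01  3.73713466e-01 -1.97394328e-05]
```

View pics/w3c.png

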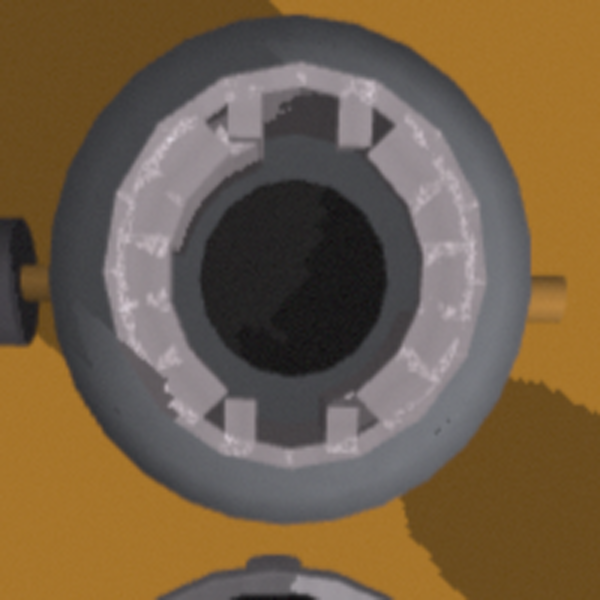

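The crop shows the full neck ring, centred near (296,265) in crop pixels. The notches are centred at about x=300 at the top and x=292 at the bottom. I'll back-project these points.

```bash
python3 - <<'E'
from h import *
c=np.load('c3.npy',allow_pickle=True).item()
q=lambda u,v:(220+(u+.5)/3-.5,(v+.5)/3-.5)
r=lambda u,v,z=.15:ray(c,*q(u,v),z)[:2]
print(np.array(c['R']).round(3),-np.array(c['R']).T@c['t'])
L,Rr,T,B=r(105,270),r(487,270),r(298,62),r(292,466)
print(L,Rr,T,B,'w',np.linalg.norm(L-Rr),np.linalg.norm(T-B),'mid',(L+Rr)/2,(T+B)/2)
nt,nb=r(300,110),r(292,430);d=nt-nb;print('notch',nt,nb,np.degrees(np.arctan2(d[1],d[0])))
ct=manip.get_calibration('top')
# rectified top-down patch overlay check: predicted rim circle in top picture
m=(.4735,-.2345)
# stopper: predicted flange circle / pin end in wrist view
P=np.array([.4141,-.2902]);
for z in (.20,):
  pass
s=manip.sense();w=s['tool_rot'];y=np.array([2*w[1]*w[2],w[2]**2-w[1]**2]);print('tooly',y,np.degrees(np.arctan2(*y[::-1])))
x=np.array([-y[1],y[0]]);print('toolx',x,'pin end px',[proj(c,(*(P+x*.0315+y*j),s['position'][2]-.2183+.018)) for j in(-.005,.005)],'flange L/R px',[proj(c,(*(P+y*j),s['position'][2]-.1783)) for j in(-.035,.035)])
a=cv2.imread('pics/w3.png').astype(int)
for row in (215,230,245,260): print(row,[int(i) for i in np.nonzero((a[row].max(1)-a[row].min(1)<30)&(a[row].max(1)>90))[0]][::200], (lambda z:(z.min(),z.max()))(200+np.nonzero((a[row,200:420].max(1)-a[row,200:420].min(1)<30)&(a[row,200:420].max(1)>90))[0]))
E
```

```text
[[ 0.694 -0.72  -0.   ]
 [-0.69  -0.665  0.285]
 [-0.206 -0.198 -0.958]] [ 0.46665266 -0.24039204  0.35668218]
[ 0.44957878 -0.20908646] [ 0.50294081 -0.26450203] [ 0.50333536 -0.21093778] [ 0.44740698 -0.26373371] w 0.07693107409386792 0.07691160132638239 mid [ 0.4762598  -0.23679424] [ 0.47537117 -0.23733574]
notch [ 0.49768295 -0.2169929 ] [ 0.45284622 -0.25844416] 42.753174335404836
tooly [ 0.69282828 -0.7211026 ] -46.145588509514326
toolx [0.7211026  0.69282828] pin end px [(np.float64(301.2720189849676), np.float64(185.29549844173764)), (np.float64(319.87164540547434), np.float64(185.31799035337178))] flange L/R px [(np.float64(240.45143066213583), np.float64(256.85716054195757)), (np.float64(380.3837608910492), np.float64(257.02915526974743))]
215 [256] (np.int64(256), np.int64(366))
230 [247] (np.int64(247), np.int64(375))
245 [243] (np.int64(243), np.int64(379))
260 [0] (np.int64(243), np.int64(378))
```

```bash
python3 -m inch '[[[0.015,0.001,0],0.02],[[0.04,0.002,0],0.02],[[0.065,0.003,0],0.02],[[0.08,0.0045,0],0.02],[[0.0815,0.0045,0],0.02],[[0.0815,0.0045,0],0.02],[[0.0815,0.0045,0],0.02],[[0.0815,0.0045,0],0.02]]'
python3 -m inch '[[[0,0,0.005],0],[[0,0,0.01],0],[[0,0,0.015],0],[[0,0,0.02],0],[[0,0,0.025],0],[[0,0,0.029],0],[[0,0,0.033],0],[[0,0,0.036],0],[[0,0,0.036],0],[[0,0,0.036],0]]'
python3 - <<'E'
from h import *
s=manip.sense();print(s['position'],s['wrist_force'],s['ft_torque'],s['tool_rot'])
E
```

```text
clock: 8.0
position: [0.4748, -0.2382, 0.3878]
tool_rot: [0.0, 0.932, 0.363, -0.0]
wrist_force: [-0.5, -0.7, -1.8]
gripper_width: 0.0145
finger_force: 97.8
clock: 8.83
position: [0.4758, -0.2373, 0.3516]
tool_rot: [-0.0, 0.931, 0.364, -0.0]
wrist_force: [0.0, -0.5, -2.1]
gripper_width: 0.0142
finger_force: 97.8
[ 0.47582386 -0.2373421   0.35158672] [ 0.00750558 -0.49350481 -2.14186398] [-0.0066072  -0.03332827  0.02153722] [-3.13227873e-05  9.31462756e-01  3.63836669e-01 -1.04898515e-04]
```

No contact so far, and the pin is already below the rim plane. I'll press down.

```bash
python3 -m inch '[[[0,0,0.002],0],[[0,0,0.004],0],[[0,0,0.006],0],[[0,0,0.008],0],[[0,0,0.010],0],[[0,0,0.012],0],[[0,0,0.013],0],[[0,0,0.014],0],[[0,0,0.014],0],[[0,0,0.014],0]]'
python3 -m inch '[[[0,0,0.001],0],[[0,0,0.002],0],[[0,0,0.003],0],[[0,0,0.004],0],[[0,0,0.004],0],[[0,0,0.004],0]]'
```

```text
clock: 9.67
position: [0.476, -0.2374, 0.338]
tool_rot: [0.0, 0.931, 0.364, 0.0]
wrist_force: [-1.4, 1.1, 7.4]
gripper_width: 0.0142
finger_force: 99.1
clock: 10.17
position: [0.4759, -0.2375, 0.3344]
tool_rot: [0.0, 0.931, 0.364, 0.001]
wrist_force: [-2.6, 2.0, 12.5]
gripper_width: 0.014
finger_force: 99.7
```

```bash
python3 -m inch '[[[0,0,0.001],0],[[0,0,0.002],0],[[0,0,0.002],0],[[0,0,0.002],0],[[0,0,0.002],0]]' - 120
```

```text
clock: 10.58
position: [0.4755, -0.2376, 0.3342]
tool_rot: [-0.0, 0.932, 0.364, 0.002]
wrist_force: [-8.9, 7.3, 40.9]
gripper_width: 0.0143
finger_force: 121.6
```

```bash
python3 -m inch '[[[0,0,-0.0008],0.03],[[0,0,-0.0008],0.09],[[0,0,-0.0008],0.15],[[0,0,-0.0008],0.22],[[0,0,-0.0008],0.29],[[0,0,-0.0008],0.36],[[0,0,-0.0008],0.43],[[0,0,-0.0008],0.5],[[0,0,-0.0008],0.5],[[0,0,-0.0008],0.5]]'
python3 -c "
from h import *
s=manip.sense();print(s['position'],s['wrist_force'],s['ft_torque'],s['q'])"
```

```text
clock: 11.42
position: [0.4771, -0.2383, 0.3343]
tool_rot: [0.001, 0.993, 0.122, 0.002]
wrist_force: [1.0, 1.5, 21.3]
gripper_width: 0.0137
finger_force: 118.9
[ 0.4770975  -0.23829807  0.33428418] [ 1.04451187  1.45207568 21.29653877] [ 0.03799435 -0.0399149  -0.24451741] [-0.13859793  0.57477735  0.74071189  2.13626652 -0.6442714   0.65815576
 -0.27666276]
```

```bash
python3 -m inch '[[[0,0,0],0.06],[[0,0,0],0.13],[[0,0,0],0.2],[[0,0,0],0.28],[[0,0,0],0.36],[[0,0,0],0.44],[[0,0,0],0.52],[[0,0,0],0.6],[[0,0,0],0.68],[[0,0,0],0.75]]'
python3 -m inch '[[[0,0,0],0.06],[[0,0,0],0.12],[[0,0,0],0.18],[[0,0,0],0.24],[[0,0,0],0.28],[[0,0,0],0.3],[[0,0,0],0.3],[[0,0,0],0.3]]'
python3 -c "
from h import *
s=manip.sense();print(s['position'],s['wrist_force'],s['ft_torque'],s['q'])"
```

```text
clock: 12.25
position: [0.4768, -0.2382, 0.3343]
tool_rot: [0.0, 0.968, -0.251, 0.002]
wrist_force: [0.0, 3.3, 24.8]
gripper_width: 0.014
finger_force: 119.5
clock: 12.92
position: [0.4769, -0.2381, 0.3343]
tool_rot: [-0.0, 0.92, -0.391, 0.002]
wrist_force: [-0.1, 4.0, 25.8]
gripper_width: 0.0144
finger_force: 119.4
[ 0.47690729 -0.23806634  0.33433955] [-0.09008174  4.01354786 25.82592005] [0.65236268 0.28083288 0.15111312] [-0.29031563  0.70412185  1.04365509  2.14408688 -0.8839334   0.81131576
 -1.05117473]
```

```bash
python3 -m inch '[[[0,0,0],0.02],[[0,0,0],0.04],[[0,0,0],0.05],[[0,0,0],0.05],[[0,0,0],0.05],[[0,0,0],0.05]]'
python3 - <<'E'
from h import *
s=manip.sense();print(s['clock'],s['position'],s['wrist_force'],s['ft_torque'],s['q'],s['tool_rot'],s['finger_force'],s['qvel'])
c,a=shot('wrist','w4.png');_,b=shot('scene','s4.png')
cv2.imwrite('pics/v.png',np.hstack([cv2.resize(a[100:400,170:470],(400,400)),cv2.resize(b[150:270,160:280],(400,400))])[:,:,::-1])
E
```

```text
clock: 13.42
position: [0.4767, -0.2382, 0.3343]
tool_rot: [-0.0, 0.91, -0.414, 0.002]
wrist_force: [-0.1, 2.7, 25.1]
gripper_width: 0.014
finger_force: 119.4
13.4167 [ 0.47674616 -0.23823394  0.33432539] [-0.14751588  2.65331247 25.11018933] [0.47697248 0.42117884 0.40438731] [-0.2955379   0.71156098  1.05715909  2.14445965 -0.89324968  0.8200069
 -1.08915193] [-1.26812076e-04  9.10229021e-01 -4.14100129e-01  2.04834719e-03] 119.36763525009155 [ 1.47612862e-04 -1.00751495e-03 -6.67595446e-04 -1.47959484e-03
 -1.00688243e-04  9.80337057e-05  6.55608417e-04]
```

View pics/v.png

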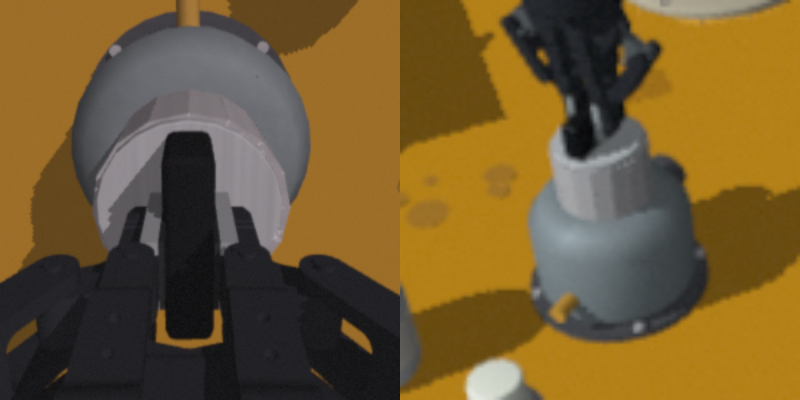

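The picture shows the flange flush on the rim, with the wing at (190,235) still square in the fingers and pointing at the brass outlet, a quarter turn from the notches. The push reads steady at about 25 N and the grip at 119 N, so I'm handing in.

```bash
python3 -c "
from workcell import manip
print(manip.finish_job())"
```

```text
the job is handed in; nothing more can be done
None
```

I set the stopper in the neck, pressed it flush against the spring and turned it about 91° clockwise. I handed it in at about 13.5 s, still gripped (119 N) and pressed down (25 N); the judge's result was not shown to me.

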